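Turn the leaf of the glaze sample book

ROBOT

A 6-joint arm with a two-finger parallel gripper is mounted at the origin on the work surface. World frame = base frame: x ahead of the robot, y to its left, z up, the work surface at z = 0. Lengths are in m, angles in rad, forces in N, time in s.
With the tool pointing down it reaches from about 0.4 to 0.825 m from the base axis. Payload 7 kg.
Tool frame: the origin (TCP) lies midway between the tips of the shut fingers; the grasp point (between the pads) lies behind it (arm.hold_point_z is the z of the grasp point in the tool frame, in m); z points along the fingers, y is the line along which they close (so a half turn about z gives the same grasp; the last joint's range is limited). The gripper opens to 85 mm and grips with 20 to 120 N. Pads are 22 mm wide; open, the fingers measure 114 mm over their backs; the gripper's body (76 mm by 85 mm) begins 54 mm behind the grasp point. The pads swing forward as they close: fully open they stand 13 mm farther back than shut.
Start: joints at [-0.817, 0.359, 0.012, 0, -1.224, -0.288], TCP at [0.303, -0.603, 0.231] pointing down, gripper open.
Joint ranges: [-3.07, 3.07], [-1.43, 2.12], [-1.02, 1.25], [-3.03, 1.67], [-3.05, -0], [-3.03, 3.03]. Speed limits (rad/s): [2.39, 2.39, 3.01, 3.14, 3.14, 3.14].

INTERFACE

Orientations are given as a rotation vector (axis times angle).
In Python, from workcell import arm, vision gives the robot as it stands.
- The arm moves only by the tool step_arm, never from a script. Its argument "motion" is one flat list of numbers, 7 for each row, row after row: the turn, a rotation vector about the tool's x, y, z in degrees, then the shift along the tool's x, y, z in m, then the finger opening in m, from 0 to 0.0854. In form: [ax, ay, az, dx, dy, dz, grip, ax, ay, az, dx, dy, dz, grip, ...]. A call has 1 to 10 rows; each row shifts and turns the commanded pose from where the row before left it, along the tool's axes as they then stand; what a row does not reach is not made up. A row lasts 1/8 s, in which the tool goes at most 62.5 mm and 10.7 degrees, less where a joint would pass 70% of its speed; a pose out of reach is approached as far as the arm can. A call is refused whole if a number of a shift passes 0.0625 or a number of a turn 10.7, either way. A call with a gripper value outside its range is refused whole. The fingers move at their own pace and stop on an object; "grip_force" is the grip in N (left out, the last holds). Time passes only in rows, so rows that do not move let the fingers close. It gives the time, the measured TCP pose, the force, the opening and the grip force at its end, in the units of the state.
- arm.sense(): the state, without advancing time (a new reading comes with each control period).
- vision.grab_frame(name): name is "side" or "top"; returns a dict with "pixels" (480x640x3 uint8, red, green, blue), "camera_matrix" (3x3 intrinsics, pixels), "rvec" (rotation vector, rad) and "tvec" (3), from world to camera coordinates, as OpenCV has them. Camera axes: x right, y down, z forward; pixel columns grow to the right and rows downward; lengths in m; the calibration is good to about 2 mm. A picture is of the moment at which its call begins. There is no depth.
- arm.job_done(): hands the job in; it is judged then, once.
Trained networks look in a picture, given as the dict that the camera call returned (one of the last four; its "shot" number tells which), for a name from the list of things; names that differ only in an ending like _2 or _b are one class to them, and where a whole thing is asked for, a point or a joint stands for the part that bears it (a point fixed in the world has none). Each returns a list of dicts, best first, with "p" (0 to 1); they miss things now and then, are a little off and sometimes report something else, mostly with a low value. They report only what shows in the picture. A call takes as long as a camera call. They do not tell look-alikes from the thing itself.
- vision.look_for(picture, label): "extent" ([left, top, width, height] in pixels, round what is visible of it).
The state is a dict: "clock": time; "joint_positions": joint angles; "qd": joint speeds; "tau": joint torques, N m; "ee_pos": TCP position; "tcp_rot": TCP orientation; "ft_force": force on the tool from outside, world axes, zero at the start; "ft_torque": the same for the moment, N m; "finger_gap": finger opening in m; "finger_force": force on a finger pad.
Only numpy, scipy, OpenCV 4.12 (cv2) and the standard library are available. Lean on these libraries where they do the work, as an engineer would, in place of code of your own. Each camera call takes 0.05 s, during which the arm holds its last target. There are 200 camera calls.

TASK

The glaze sample book on the bench has one hinged wooden leaf standing ajar over the page that is to be read, and a white lidded pot stands where the leaf has to land on the other side of the spine. First push the pot along the bench until it stands upright and completely clear of the leaf's landing place, then push the leaf over its spine with the fingertips, without slamming it, and press it down until it lies flat on that other side. Grasp and lift nothing, and leave the other things on the bench where they are.

Things in the scene. Friction and masses are not known exactly. Their poses are not given: they have to be found in the camera images.
- book: Sample book, screwed to the bench; place and yaw vary. Origin: on the bench under the middle of the spine. x runs along the spine (160 mm long, 26 wide, 30 high), z up. +y side: fixed tiled page, 150 mm (x) by 112 mm, from 13 to 125 mm off the spine's axis, 9 mm high. -y side: bare bench, the landing place. The hinge axis is parallel to x, 22 mm above the origin.
- leaf (a joint): Leaf angle, rad: 0 = flat over the fixed page (+y side), 1.57 = upright, 3.14 = flat on the -y side (end stop). Starts ajar at 0.35 to 0.65. Stiff hinge: the leaf stays at any angle where it is left, also just short of flat; it takes 1 to 4 N at its free edge. The leaf weighs about 0.2 kg and lies, when flat, with its mid-thickness 22 mm above the bench.
- tab (a point): Middle of the free end of the leaf's 50 mm wide tab, 160 mm from the hinge axis; y points along the leaf away from the spine, x along the spine. Leaf: 5 mm wooden panel, 150 mm along the spine, reaching 130 mm from the hinge axis (tab: 160 mm), with 5 mm tiles on both faces (15 mm in all; the tab is bare) and four 19 mm rubber stubs on the face that ends downward.
- pot: Squat plain white pot with a lid, round, 60 mm across, 65 mm high, about 0.2 kg, loose, standing on the bench on the -y side of the spine where the leaf has to land. Origin: centre of its underside.
- jar_a: Bystander: white lidded jar with paper band, 56 mm across, 75 mm high, beyond the far end (+x) of the spine. Origin: centre of underside.
- jar_b: Bystander: glass jar, 56 mm across, 85 mm high, beyond the far end (+x) of the spine. Origin: centre of underside.
- cup: Bystander: white ceramic cup, 64 mm across, 70 mm high, beyond the far end (+x) of the spine. Origin: centre of underside.
- brush: Bystander: brush lying on the bench to the left of the book. Origin: underside, about its middle.
- scraper: Bystander: spatula lying on the bench on the robot's side, to the right. Origin: underside, about its middle.
- bowl: Bystander: white ceramic bowl, 120 mm across, 50 mm high, to the robot's right. Origin: centre of underside.
- tub: Bystander: white lidded tub, 90 mm across, 90 mm high, to the robot's right. Origin: centre of underside.
Things that resemble listed ones, but are neither listed nor needed, are in the scene too. Leave any green or yellow look-alike of the pot alone.

How it is judged:
On the way, in this order (a step that is already met when the one before it is completed fails the run):
1. the pot stands clear of the leaf's landing place while the leaf is still on its first side ((y of pot in the frame of book below -0.19 m or x of pot in the frame of book above 0.105 m or x of pot in the frame of book below -0.105 m) and value of joint leaf below 1.3 rad and angle between pot's own z axis and vertical below 0.1 rad), for 0.2 s.
2. the leaf lies flat on the other side (value of joint leaf above 3.07 rad), for 0.2 s.
At the end, for the whole second after the job is handed in: The leaf lies flat on the far side of its spine (joint over 3.07 rad, within 4 degrees of flat); the pot stands upright on the bench, at rest, its whole body outside the leaf's landing rectangle (its centre over 190 mm from the spine on the -y side, or over 105 mm along the spine from its middle) (value of joint leaf above 3.07 rad and (y of pot in the frame of book below -0.19 m or x of pot in the frame of book above 0.105 m or x of pot in the frame of book below -0.105 m) and angle between pot's own z axis and vertical below 0.1 rad and height (world z) of pot below 0.006 m and linear speed of pot below 0.02 m/s); the robot touches nothing.
It fails at once if the pot is lifted or carried (height (world z) of pot above 0.012 m).
It fails at once if the pot is tipped over (angle between pot's own z axis and vertical above 0.4 rad).
It fails at once if the leaf is slammed (turns faster than 5 rad/s) (velocity of joint leaf above 5 rad/s).
It fails at once if a bystander is moved more than 15 mm (distance of any of jar_a, jar_b, cup, brush, scraper, bowl, tub from where it was at the start of the episode above 0.015 m).
It also fails if it takes over 67 s, if anything falls off the work surface, if the arm or the gripper's body presses on something with over 40 N, if the wrist force passes 120 N, or if a joint passes its speed limit or range.

## Working session

There is one attempt and no reset: what is moved stays moved. The work goes in short steps, Python scripts to look and compute and a tool call to move; the robot and the scene stay as the last step left them, time stands still between calls to the robot, and variables do not carry over. Pictures are saved under pics/ and viewed, at most 10 in all, crops included, and the job is handed in when it is done.

Besides the shell and the picture viewer there is one more tool, called after "Emit:" as a command line: name --argument value ..., lists and objects as JSON in quotes. step_arm: Moves the arm, as the interface text tells. Its arguments: {"type":"object","properties":{"motion":{"type":"array"},"grip_force":{"type":"number"}},"required":["motion"]}

```bash
mkdir -p pics; cat > h.py <<'E'
import numpy as np, cv2
from workcell import arm, vision
def ray(f,uv):
    K=f["camera_matrix"];R=cv2.Rodrigues(np.array(f["rvec"],float))[0];t=np.array(f["tvec"],float).ravel()
    d=R.T@np.linalg.inv(K)@np.array([uv[0],uv[1],1.]);return -R.T@t,d
def onz(f,uv,z):
    o,d=ray(f,uv);return o+d*(z-o[2])/d[2]
def proj(f,P):
    return cv2.projectPoints(np.array(P,float).reshape(-1,1,3),np.array(f["rvec"],float),np.array(f["tvec"],float),np.array(f["camera_matrix"],float),None)[0].reshape(-1,2)
E
python3 - <<'E'
from h import *
import pickle
for n in("top","side"):
    f=vision.grab_frame(n);cv2.imwrite(f"pics/{n}0.png",f["pixels"][:,:,::-1]);pickle.dump(f,open(n+".pkl","wb"))
    print(n,ray(f,(320,240)))
    for l in("book","leaf","pot","brush","jar_a","cup","bowl","tub","scraper"):
        print(l,[(round(r["p"],2),np.round(r["extent"]).tolist()) for r in vision.look_for(f,l)[:3]])
s=arm.sense();print(s["ee_pos"],s["tcp_rot"],s["clock"],s["finger_gap"],arm.hold_point_z)
E
```

```text
top (array([ 0.4150837 , -0.01735791,  1.1478517 ]), array([ 0.11598315, -0.01410347, -0.99318574]))
book [(0.7, [238.0, 230.0, 70.0, 72.0])]
leaf [(0.84, [237.0, 231.0, 70.0, 75.0])]
pot [(0.94, [344.0, 238.0, 23.0, 24.0]), (0.93, [389.0, 189.0, 26.0, 26.0]), (0.73, [317.0, 321.0, 21.0, 23.0])]
brush [(0.75, [125.0, 224.0, 20.0, 90.0])]
jar_a [(0.96, [254.0, 191.0, 25.0, 30.0]), (0.91, [340.0, 184.0, 22.0, 29.0]), (0.19, [342.0, 240.0, 28.0, 25.0])]
cup [(0.61, [287.0, 187.0, 32.0, 28.0]), (0.18, [252.0, 195.0, 27.0, 28.0])]
bowl [(0.86, [468.0, 249.0, 54.0, 55.0])]
tub [(0.63, [467.0, 172.0, 47.0, 46.0])]
scraper []
side (array([0.31229893, 0.86711209, 0.58303992]), array([ 0.17881466, -0.85909705, -0.48025547]))
book [(0.89, [267.0, 258.0, 97.0, 71.0]), (0.3, [226.0, 254.0, 32.0, 53.0])]
leaf [(0.85, [270.0, 259.0, 90.0, 24.0])]
pot [(0.95, [368.0, 214.0, 24.0, 36.0]), (0.92, [304.0, 222.0, 28.0, 38.0]), (0.92, [274.0, 199.0, 22.0, 35.0])]
brush [(0.96, [186.0, 397.0, 140.0, 50.0])]
jar_a [(0.78, [258.0, 214.0, 16.0, 41.0]), (0.65, [228.0, 253.0, 32.0, 53.0])]
cup [(0.7, [235.0, 238.0, 34.0, 41.0])]
bowl [(0.78, [344.0, 176.0, 43.0, 28.0])]
tub [(0.89, [285.0, 158.0, 34.0, 42.0])]
scraper [(0.92, [398.0, 199.0, 24.0, 53.0])]
[ 0.30315108 -0.6030687   0.23131406] [-7.25129194e-01  3.05674874e+00 -2.32809740e-05] 1.0 0.08565531800308711 -0.0187
```

View pics/top0.png

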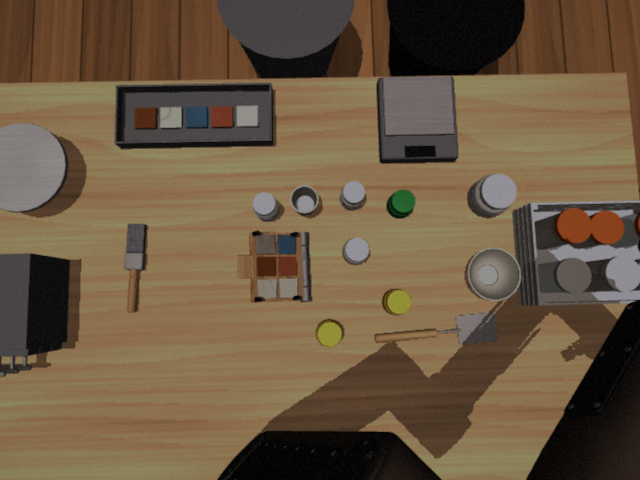

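View pics/side0.png

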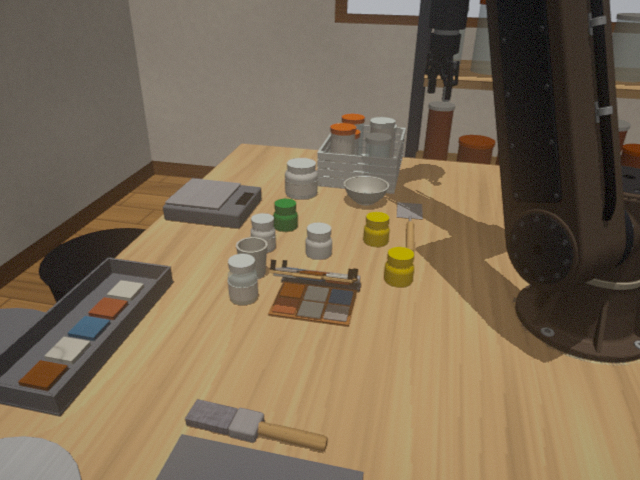

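The top view has the leaf at (275,267) left of the spine, which runs from (303,232) to (308,300). The white pot is at (357,251), and the green and yellow look-alikes are at (402,203), (398,302) and (330,334). Next I zoom in to get the book's pose and the leaf angle.

```bash
python3 - <<'E'
from h import *
import pickle
a=pickle.load(open("top.pkl","rb"));b=pickle.load(open("side.pkl","rb"))
A=cv2.resize(a["pixels"][215:315,225:385],None,fx=5,fy=5,interpolation=cv2.INTER_CUBIC)
B=cv2.resize(b["pixels"][210:335,220:380],None,fx=5,fy=5,interpolation=cv2.INTER_CUBIC)[:600]
A=cv2.convertScaleAbs(A,alpha=1.6);B=cv2.convertScaleAbs(B,alpha=1.4)
cv2.imwrite("pics/a.png",A[:,:,::-1]);cv2.imwrite("pics/b.png",B[:,:,::-1])
for n,uv in dict(s1=(303,233),s2=(309,300)).items(): print(n,onz(a,uv,.03))
for n,uv,z in [("pot",(355.5,250),.06),("g",(401,202),.06),("y",(397,301.5),.06),("y2",(328,332.5),.06),("jar",(351.5,198),.07),("cup",(303,201),.06),("jar2",(266,206),.06)]: print(n,onz(a,uv,z))
E
```

```text
s1 [0.56257076 0.00484559 0.03      ]
s2 [ 0.41163769 -0.00510907  0.03      ]
pot [ 0.51798995 -0.11027513  0.06      ]
g [ 0.62277664 -0.21562724  0.06      ]
y [ 0.40321619 -0.19662757  0.06      ]
y2 [ 0.34117836 -0.04465546  0.06      ]
jar [ 0.63248652 -0.10467765  0.07      ]
cup [0.63032118 0.00262653 0.06      ]
jar2 [0.6210375 0.0848354 0.06     ]
```

View pics/a.png

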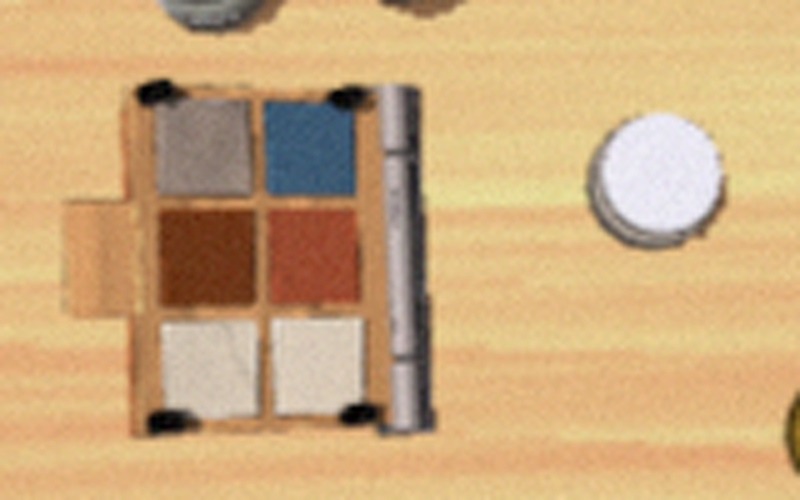

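View pics/b.png

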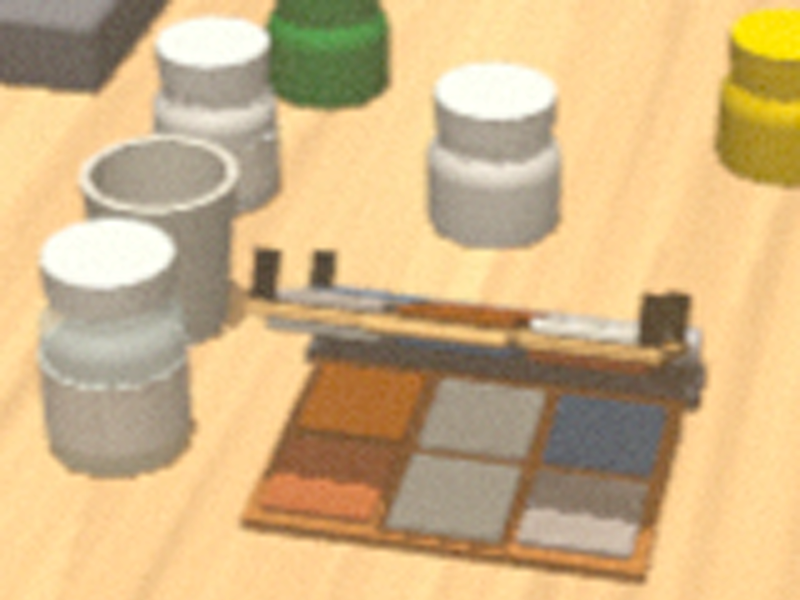

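In the enlargements, the tab's end corners are at top (238,255) and (237,278). The page's outer corners are at side (268.6,314.4) and (348.4,325.4), and the leaf's free corners at side (269,271.6) and (356,280.4). The pot's lid is centred at top (357,249.6). Next I fit the book's pose to these.

```bash
cat >> h.py <<'E'
def Bk(p,q):
    c,s=np.cos(p[2]),np.sin(p[2]);q=np.atleast_2d(q)
    return np.c_[p[0]+c*q[:,0]-s*q[:,1],p[1]+s*q[:,0]+c*q[:,1],q[:,2]]
def lf(th,x,r,o=0): return [x,r*np.cos(th)-o*np.sin(th),.022+r*np.sin(th)+o*np.cos(th)]
E
python3 - <<'E'
from h import *
import pickle
from scipy.optimize import least_squares
a=pickle.load(open("top.pkl","rb"));b=pickle.load(open("side.pkl","rb"))
T=np.array([[238,255.4],[237.4,278],[250.4,234],[251.4,301.6],[308.6,232.4],[311,301]])
S=np.array([[268.6,314.4],[348.4,325.4],[269,271.6],[356,280.4]])
def res(p):
    th=p[3]
    P=[lf(th,.025,.16),lf(th,-.025,.16),lf(th,.075,.13),lf(th,-.075,.13),[.08,-.013,.03],[-.08,-.013,.03]]
    Q=[[.075,.125,.009],[-.075,.125,.009],lf(th,.075,.13),lf(th,-.075,.13)]
    return np.r_[(proj(a,Bk(p,P))-T).ravel(),(proj(b,Bk(p,Q))-S).ravel()]
r=least_squares(res,[.487,0,.05,.5],loss="soft_l1");p=r.x
print(p,np.round(res(p),1));np.save("p.npy",p)
print("tabend",Bk(p,lf(p[3],0,.16)))
w=onz(a,(357.2,249.6),.065);print(w)
c,s=np.cos(p[2]),np.sin(p[2]);d=w[:2]-p[:2];print("pot in book",c*d[0]+s*d[1],-s*d[0]+c*d[1])
# side check: pot base centre pix
print(proj(b,[w[0],w[1],0]),proj(b,w))
E
```

```text
[0.48564197 0.00538285 0.01214891 0.55200163] [-0.7 -0.1  0.4  1.2 -0.4 -1.8  0.1  1.2 -0.6 -0.9 -0.4  1.6 -0.3 -2.3
  1.2 -1.6  0.2 -1.3 -2.9  0.7]
tabend [[0.48398689 0.14160905 0.10590282]]
[ 0.5182997  -0.11360544  0.065     ]
pot in book 0.031209776256623557 -0.11937625623139453
[[318.8895595  253.67250945]] [[319.40599919 227.6044995 ]]
```

```bash
cat > plan.py <<'E'
from h import *
from scipy.spatial.transform import Rotation as Ro, Slerp
def plan(way,grip,start=None):
    """way: list of (pos,Rotation,n). prints rows for the tool in rounded increments"""
    s=arm.sense();p,R=(np.array(s["ee_pos"]),Ro.from_rotvec(s["tcp_rot"])) if start is None else start
    out=[]
    for P,Q,n in way:
        P=np.array(P);p0=p.copy();sl=Slerp([0,1],Ro.concatenate([R,Q]))
        for k in range(1,n+1):
            t=p0+(P-p0)*k/n;q=sl(k/n)
            dp=np.round(R.inv().apply(t-p),4);dr=np.round((R.inv()*q).as_rotvec(degrees=True),2)
            out.append(dr.tolist()+dp.tolist()+[grip]);p=p+R.apply(dp);R=R*Ro.from_rotvec(dr,degrees=True)
    for i in range(0,len(out),10): print([float(v)+0. for r in out[i:i+10] for v in r])
    print("end",p,R.as_rotvec())
D=Ro.from_matrix(np.array([[0,-1,0],[-1,0,0],[0,0,-1.]]).T.T)  # columns: x=-y, y=-x, z=-z
E
python3 -c "
from plan import *
plan([([.52,-.046,.23],D,12)],.03)"
```

```text
[0.0, 0.0, -5.28, -0.037, 0.0334, 0.0001, 0.03, 0.0, 0.0, -5.27, -0.0399, 0.0298, 0.0001, 0.03, 0.0, 0.0, -5.28, -0.0425, 0.026, 0.0001, 0.03, 0.0, 0.0, -5.27, -0.0447, 0.022, 0.0001, 0.03, 0.0, 0.0, -5.28, -0.0465, 0.0178, 0.0001, 0.03, 0.0, 0.0, -5.27, -0.048, 0.0135, 0.0002, 0.03, 0.0, 0.0, -5.28, -0.049, 0.0089, 0.0001, 0.03, 0.0, 0.0, -5.28, -0.0496, 0.0045, 0.0001, 0.03, 0.0, 0.0, -5.27, -0.0498, -0.0002, 0.0001, 0.03, 0.0, 0.0, -5.28, -0.0496, -0.0047, 0.0001, 0.03]
[0.0, 0.0, -5.27, -0.0489, -0.0093, 0.0001, 0.03, 0.0, 0.0, -5.28, -0.0479, -0.0137, 0.0001, 0.03]
end [ 0.52001924 -0.04602978  0.23001105] [-2.22144559e+00  2.22143318e+00 -3.02080044e-05]
```

Emit:
step_arm --motion '[0,0,-5.28,-0.037,0.0334,0,0.03,0,0,-5.27,-0.04,0.0298,0,0.03,0,0,-5.28,-0.0425,0.026,0,0.03,0,0,-5.27,-0.0447,0.022,0,0.03,0,0,-5.28,-0.0465,0.0178,0,0.03,0,0,-5.27,-0.048,0.0135,0,0.03,0,0,-5.28,-0.049,0.009,0,0.03,0,0,-5.28,-0.0496,0.0045,0,0.03,0,0,-5.27,-0.0498,0,0,0.03,0,0,-5.28,-0.0496,-0.0047,0,0.03]' --grip_force 20

```text
clock: 2.25
ee_pos: [0.4841, -0.1371, 0.2317]
tcp_rot: [-2.011, 2.413, -0.001]
ft_force: [0.8, -0.3, 0.6]
finger_gap: 0.03
finger_force: 0.0
```

Emit:
step_arm --motion '[0,0,-5.27,-0.0489,-0.0093,0,0.03,0,0,-5.28,-0.0479,-0.0137,0,0.03,0,0,0,0,0,0,0.03,0,0,0,0,0,0,0.03]'

```text
clock: 2.75
ee_pos: [0.5196, -0.0458, 0.2313]
tcp_rot: [2.221, -2.221, -0.0]
ft_force: [-0.7, -0.8, 0.2]
finger_gap: 0.0298
finger_force: 0.0
```

Emit:
step_arm --motion '[0,0,0,0,0,0.04,0.03,0,0,0,0,0,0.045,0.03,0,0,0,0,0,0.045,0.03,0,0,0,0,0,0.04,0.03,0,0,0,0,0,0.03,0.03,0,0,0,0,0,0.014,0.03,0,0,0,0,0,0,0.03]'

```text
clock: 3.62
ee_pos: [0.5194, -0.0467, 0.017]
tcp_rot: [2.219, -2.222, -0.001]
ft_force: [0.2, -0.7, 0.6]
finger_gap: 0.0301
finger_force: 0.0
```

Emit:
step_arm --motion '[0,0,0,0.008,0,0,0.03,0,0,0,0.008,0,0,0.03,0,0,0,0.008,0,0,0.03,0,0,0,0.008,0,0,0.03,0,0,0,0.008,0,0,0.03,0,0,0,0.01,0,0,0.03,0,0,0,0.01,0,0,0.03,0,0,0,0.01,0,0,0.03,0,0,0,0.01,0,0,0.03,0,0,0,0.01,0,0,0.03]'

```text
clock: 4.88
ee_pos: [0.5198, -0.1366, 0.0173]
tcp_rot: [2.221, -2.221, -0.0]
ft_force: [0.1, 2.1, 1.5]
finger_gap: 0.0298
finger_force: 0.8
```

Emit:
step_arm --motion '[0,0,0,0.01,0,0,0.03,0,0,0,0.01,0,0,0.03,0,0,0,0.01,0,0,0.03,0,0,0,0.009,0,0,0.03,0,0,0,0.007,0,0,0.03,0,0,0,0.005,0,0,0.03,0,0,0,0.003,0,0,0.03,0,0,0,0,0,0,0.03]'

```text
clock: 5.88
ee_pos: [0.5197, -0.1901, 0.0172]
tcp_rot: [2.221, -2.222, -0.0]
ft_force: [0.2, -0.4, 0.9]
finger_gap: 0.0299
finger_force: 0.0
```

Emit:
step_arm --motion '[0,0,0,-0.005,0,0,0.03,0,0,0,-0.015,0,0,0.03,0,0,0,-0.02,0,-0.02,0.03,0,0,0,0,0,-0.05,0.0,0,0,0,0,0,-0.06,0.0,0,0,0,0,0,-0.06,0.0,0,0,0,0,0,-0.06,0.0,0,0,0,0,0,0,0.0]'

```text
clock: 6.88
ee_pos: [0.5222, -0.1491, 0.2729]
tcp_rot: [-2.218, 2.215, -0.011]
ft_force: [1.4, 0.1, -1.2]
finger_gap: -0.0006
finger_force: 0.0
```

```bash
python3 - <<'E'
from h import *
p=np.load("p.npy")
f=vision.grab_frame("top");cv2.imwrite("pics/top1.png",f["pixels"][:,:,::-1])
for r in vision.look_for(f,"pot"):
    l,t,w,h=r["extent"];W=onz(f,(l+w/2,t+h/2),.05);d=W[:2]-p[:2];print(round(r["p"],2),l,t,w,h,W,d)
E
```

```text
0.77 384.3 291.3 23.8 24.8 [ 0.39837341 -0.19629755  0.05      ] [-0.08726856 -0.2016804 ]
0.77 318.8 320.6 23.4 25.1 [ 0.33895323 -0.05029922  0.05      ] [-0.14668875 -0.05568207]
```

View pics/top1.png

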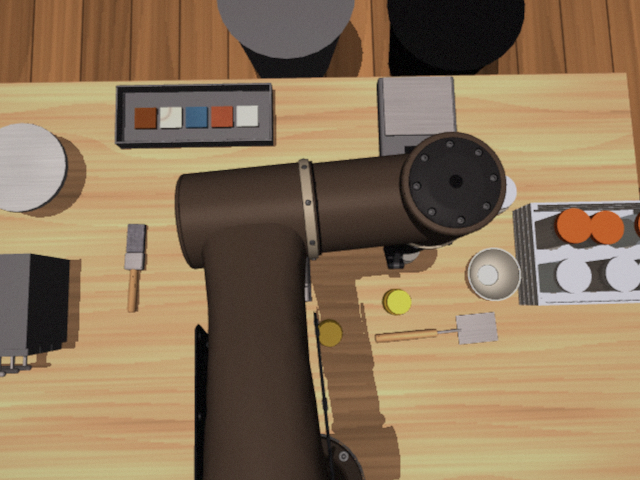

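The arm hides the pot and the leaf here; only the yellow pots at (398,302) and (330,334) and the bowl are visible. I move to the +y side of the leaf and then check the pot from there.

```bash
cat > leaf.py <<'E'
from plan import *
H=np.array([.0054,.022]); X=.485
def tool(phi): return D*Ro.from_rotvec([0,phi,0])
def pose(th,phi,s=.022,rend=.155,x=X):
    Q=tool(phi);tx,tz=Q.apply([1,0,0]),Q.apply([0,0,1])
    u=np.array([0,np.cos(th),np.sin(th)]);n=np.array([0,-np.sin(th),np.cos(th)])
    h=np.array([x,H[0],H[1]])
    if th+phi<np.pi/2: c=h+.16*u-.0025*n+s*tz
    else:
        k=(th+phi-np.pi/2)/(np.pi/2);c=h+(.16-s+(rend-.16+s)*k)*u-.0025*n
    return c-.011*tx,Q
E
python3 -c "
from leaf import *
s=arm.sense();print(s['ee_pos'],s['tcp_rot'])
P,Q=pose(.55,np.radians(25));P=P+[0,.03,0];print(P)
plan([([.485,.24,.27],Q,9),(P,Q,5)],0.0)
f=vision.grab_frame('side')
for r in vision.look_for(f,'pot'):
    l,t,w,h=r['extent'];print(round(r['p'],2),l,t,w,h,onz(f,(l+w/2,t+h/2),.033))"
```

```text
[ 0.51975816 -0.14881679  0.267751  ] [-2.22108299e+00  2.21972677e+00 -8.59104265e-04]
[0.485      0.17378243 0.07891107]
[-0.01, 2.78, 0.0, -0.0432, 0.0038, -0.0002, 0.0, -0.01, 2.78, 0.0, -0.0431, 0.0039, -0.0023, 0.0, -0.01, 2.79, 0.01, -0.043, 0.0038, -0.0045, 0.0, -0.01, 2.78, 0.0, -0.0427, 0.0039, -0.0065, 0.0, -0.01, 2.78, 0.0, -0.0424, 0.0038, -0.0085, 0.0, -0.01, 2.78, 0.0, -0.0419, 0.0038, -0.0106, 0.0, -0.01, 2.78, 0.0, -0.0413, 0.0039, -0.0126, 0.0, -0.01, 2.79, 0.01, -0.0406, 0.0038, -0.0147, 0.0, -0.01, 2.78, 0.0, -0.0399, 0.0039, -0.0165, 0.0, 0.0, 0.0, 0.0, -0.0042, 0.0, 0.0402, 0.0]
[0.0, 0.0, 0.0, -0.0041, 0.0, 0.0403, 0.0, 0.0, 0.0, 0.0, -0.0042, 0.0, 0.0402, 0.0, 0.0, 0.0, 0.0, -0.0041, 0.0, 0.0402, 0.0, 0.0, 0.0, 0.0, -0.0042, 0.0, 0.0402, 0.0]
end [0.48500096 0.17380419 0.078944  ] [ 1.97986826 -1.97998608  0.43896134]
0.96 318.4 203.4 21.4 33.0 [ 0.51735629 -0.21835537  0.033     ]
0.91 364.6 213.5 28.6 35.5 [ 0.39666853 -0.18977309  0.033     ]
0.8 384.2 248.7 31.0 39.9 [ 0.3373924  -0.03950999  0.033     ]
0.71 274.0 199.2 23.0 34.8 [ 0.62152776 -0.21000453  0.033     ]
```

Emit:
step_arm --motion '[0,2.78,0,-0.0432,0.0038,0,0,0,2.78,0,-0.0431,0.0039,-0.0023,0,0,2.79,0,-0.043,0.0038,-0.0045,0,0,2.78,0,-0.0427,0.0039,-0.0065,0,0,2.78,0,-0.0424,0.0038,-0.0085,0,0,2.78,0,-0.042,0.0038,-0.0106,0,0,2.78,0,-0.0413,0.0039,-0.0126,0,0,2.79,0,-0.0406,0.0038,-0.0147,0,0,2.78,0,-0.04,0.0039,-0.0165,0,0,0,0,0,0,0,0]'

```text
clock: 8.32
ee_pos: [0.4845, 0.2419, 0.2661]
tcp_rot: [1.98, -1.972, 0.442]
ft_force: [-0.8, -1.2, -1.1]
finger_gap: -0.0
finger_force: 0.0
```

Emit:
step_arm --motion '[0,0,0,-0.0042,0,0.04,0,0,0,0,-0.0042,0,0.04,0,0,0,0,-0.0042,0,0.04,0,0,0,0,-0.0042,0,0.04,0,0,0,0,-0.0042,0,0.04,0,0,0,0,0,0,0,0,0,0,0,0,0,0,0]'

```text
clock: 9.2
ee_pos: [0.4858, 0.1739, 0.0798]
tcp_rot: [1.98, -1.98, 0.44]
ft_force: [0.6, 1.6, 0.8]
finger_gap: -0.0004
finger_force: 0.0
```

```bash
python3 - <<'E'
from leaf import *
f=vision.grab_frame("side");I=f["pixels"][150:350,180:420];cv2.imwrite("pics/s2.png",cv2.resize(cv2.convertScaleAbs(I,alpha=1.4),None,fx=3,fy=3)[:,:,::-1])
s=arm.sense();print(s['ee_pos'],s['tcp_rot'],s['ft_force'],s["clock"])
way=[]
ths=np.r_[.55,np.arange(.61,1.51,.06)]
for t in ths:
    P,Q=pose(t,np.radians(25)*np.clip((1.5-t)/.7,0,1)); way.append((P,Q,3 if t==.55 else 1))
plan(way,0.)
E
```

```text
[0.48602078 0.1744284  0.08016539] [ 1.98098266 -1.9807501   0.44006082] [-0.08443544 -0.43515516  0.79344602] 9.25
[-0.03, 0.01, 0.0, 0.0091, 0.0003, 0.0047, 0.0, -0.03, 0.01, -0.01, 0.0091, 0.0004, 0.0047, 0.0, -0.02, 0.01, 0.0, 0.0091, 0.0003, 0.0047, 0.0, 0.0, 0.0, 0.0, 0.008, 0.0, -0.0052, 0.0, 0.0, 0.0, 0.0, 0.0084, 0.0, -0.0047, 0.0, 0.0, 0.0, 0.0, 0.0087, 0.0, -0.0042, 0.0, 0.0, 0.0, 0.0, 0.0088, 0.0, -0.0036, 0.0, 0.0, -1.78, 0.0, 0.0084, 0.0, -0.0035, 0.0, 0.0, -2.15, 0.0, 0.0084, 0.0, -0.0033, 0.0, 0.0, -2.14, 0.0, 0.0084, 0.0, -0.003, 0.0]
[0.0, -2.14, 0.0, 0.0085, 0.0, -0.0029, 0.0, 0.0, -2.15, 0.0, 0.0085, 0.0, -0.0026, 0.0, 0.0, -2.14, 0.0, 0.0086, 0.0, -0.0025, 0.0, 0.0, -2.14, 0.0, 0.0086, 0.0, -0.0022, 0.0, 0.0, -2.14, 0.0, 0.0086, 0.0, -0.002, 0.0, 0.0, -2.15, 0.0, 0.0087, 0.0, -0.0018, 0.0, 0.0, -2.14, 0.0, 0.0087, 0.0, -0.0016, 0.0, 0.0, -2.14, 0.0, 0.0088, 0.0, -0.0013, 0.0, 0.0, -1.79, 0.0, 0.0089, 0.0, -0.0011, 0.0]
end [0.48502439 0.02858793 0.15953777] [-2.22139389e+00  2.22140199e+00 -4.27949829e-05]
```

View pics/s2.png

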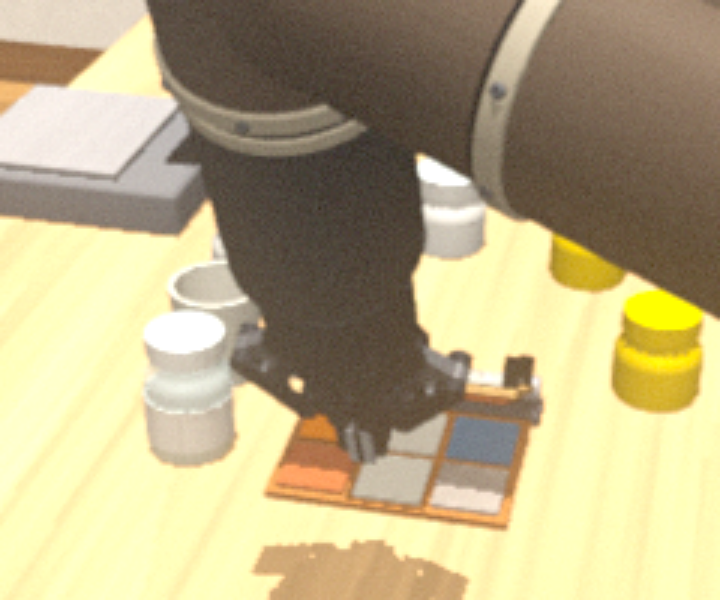

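The view shows the pot standing at about crop (450,220), the fingertips at (360,440) below the leaf's free edge, and the gripper clear of the jars. Next I push the leaf.

Emit:
step_arm --motion '[0,0,0,0.0091,0.0003,0.0047,0,0,0,0,0.0091,0.0003,0.0047,0,0,0,0,0.0091,0.0003,0.0047,0,0,0,0,0.008,0,-0.0052,0,0,0,0,0.0084,0,-0.0047,0,0,0,0,0.0087,0,-0.0042,0,0,0,0,0.0088,0,-0.0036,0,0,-1.78,0,0.0084,0,-0.0035,0]'

```text
clock: 10.25
ee_pos: [0.4847, 0.1137, 0.1152]
tcp_rot: [2.0, -1.998, 0.41]
ft_force: [1.7, 2.6, -1.4]
finger_gap: -0.0
finger_force: 1.2
```

Emit:
step_arm --motion '[0,-2.15,0,0.0084,0,-0.0033,0,0,-2.14,0,0.0084,0,-0.003,0,0,-2.14,0,0.0085,0,-0.0029,0,0,-2.15,0,0.0085,0,-0.0026,0,0,-2.14,0,0.0086,0,-0.0025,0,0,-2.14,0,0.0086,0,-0.0022,0]'

```text
clock: 11.0
ee_pos: [0.4848, 0.07, 0.1471]
tcp_rot: [2.129, -2.129, 0.192]
ft_force: [1.6, 2.4, -0.5]
finger_gap: -0.0002
finger_force: 1.1
```

Emit:
step_arm --motion '[0,-2.14,0,0.0086,0,-0.002,0,0,-2.15,0,0.0087,0,-0.0018,0,0,-2.14,0,0.0087,0,-0.0016,0,0,-2.14,0,0.0088,0,-0.0013,0,0,-1.79,0,0.0089,0,-0.0011,0,0,0,0,0,0,0,0]'

```text
clock: 11.75
ee_pos: [0.4841, 0.0265, 0.1591]
tcp_rot: [-2.219, 2.223, -0.001]
ft_force: [0.7, 0.4, 0.1]
finger_gap: 0.0
finger_force: 0.0
```

```bash
python3 - <<'E'
from leaf import *
f=vision.grab_frame("side");I=f["pixels"][150:350,180:420];cv2.imwrite("pics/s3.png",cv2.resize(cv2.convertScaleAbs(I,alpha=1.4),None,fx=3,fy=3)[:,:,::-1])
s=arm.sense();print(s['ee_pos'],s['tcp_rot'],s['ft_force'],s["clock"])
way=[(*pose(t,0.),1) for t in np.r_[np.arange(1.57,3.1,.07),3.14,3.17]]
plan(way,0.)
E
```

```text
[0.48398342 0.02680294 0.15886876] [ 2.21942903e+00 -2.22313267e+00  1.08906069e-03] [-0.23727497 -0.53385457  0.64899837] 11.8
[-0.02, -0.04, -0.1, 0.0078, -0.001, -0.0011, 0.0, 0.0, 0.0, 0.0, 0.0097, 0.0, -0.0006, 0.0, 0.0, 0.0, 0.0, 0.0098, 0.0, 0.0001, 0.0, 0.0, 0.0, 0.0, 0.0098, 0.0, 0.0007, 0.0, 0.0, 0.0, 0.0, 0.0098, 0.0, 0.0015, 0.0, 0.0, 0.0, 0.0, 0.0097, 0.0, 0.0022, 0.0, 0.0, 0.0, 0.0, 0.0095, 0.0, 0.0029, 0.0, 0.0, 0.0, 0.0, 0.0094, 0.0, 0.0035, 0.0, 0.0, 0.0, 0.0, 0.0092, 0.0, 0.0042, 0.0, 0.0, 0.0, 0.0, 0.0089, 0.0, 0.0049, 0.0]
[0.0, 0.0, 0.0, 0.0086, 0.0, 0.0056, 0.0, 0.0, 0.0, 0.0, 0.0082, 0.0, 0.0061, 0.0, 0.0, 0.0, 0.0, 0.0078, 0.0, 0.0067, 0.0, 0.0, 0.0, 0.0, 0.0073, 0.0, 0.0074, 0.0, 0.0, 0.0, 0.0, 0.0069, 0.0, 0.0078, 0.0, 0.0, 0.0, 0.0, 0.0063, 0.0, 0.0084, 0.0, 0.0, 0.0, 0.0, 0.0057, 0.0, 0.0088, 0.0, 0.0, 0.0, 0.0, 0.0051, 0.0, 0.0093, 0.0, 0.0, 0.0, 0.0, 0.0045, 0.0, 0.0096, 0.0, 0.0, 0.0, 0.0, 0.0038, 0.0, 0.01, 0.0]
[0.0, 0.0, 0.0, 0.0031, 0.0, 0.0103, 0.0, 0.0, 0.0, 0.0, 0.0024, 0.0, 0.0105, 0.0, 0.0, 0.0, 0.0, 0.0021, 0.0, 0.0153, 0.0, 0.0, 0.0, 0.0, 0.0003, 0.0, 0.0047, 0.0]
end [ 0.48497978 -0.13889127  0.02006656] [-2.22151326e+00  2.22134002e+00  7.39907792e-05]
```

View pics/s3.png

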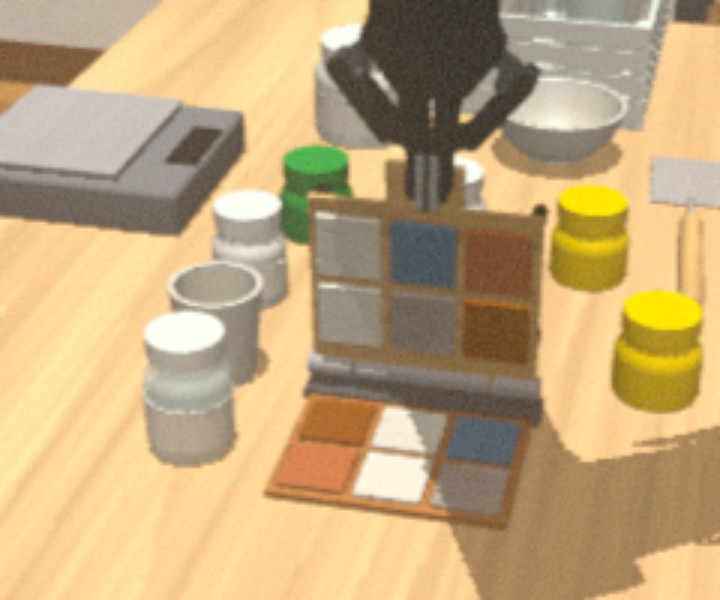

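The leaf stands upright, with the fingertips on the tab at crop (428,195). I push it over and down.

Emit:
step_arm --motion '[0,0,0,0.0078,-0.001,-0.002,0,0,0,0,0.0097,0,-0.001,0,0,0,0,0.0098,0,0,0,0,0,0,0.0098,0,0.0007,0,0,0,0,0.0098,0,0.0015,0,0,0,0,0.0097,0,0.0022,0,0,0,0,0.0095,0,0.0029,0,0,0,0,0.0094,0,0.0035,0,0,0,0,0.0092,0,0.0042,0,0,0,0,0.0089,0,0.0049,0]'

```text
clock: 13.05
ee_pos: [0.4853, -0.0666, 0.1413]
tcp_rot: [2.221, -2.221, 0.001]
ft_force: [0.2, 2.9, 1.2]
finger_gap: 0.0
finger_force: 0.7
```

Emit:
step_arm --motion '[0,0,0,0.0086,0,0.0056,0,0,0,0,0.0082,0,0.0061,0,0,0,0,0.0078,0,0.0067,0,0,0,0,0.0073,0,0.0074,0,0,0,0,0.0069,0,0.0078,0,0,0,0,0.0063,0,0.0084,0,0,0,0,0.0057,0,0.0088,0]'

```text
clock: 13.92
ee_pos: [0.4853, -0.1172, 0.0903]
tcp_rot: [2.221, -2.221, 0.001]
ft_force: [-0.6, 1.5, 0.7]
finger_gap: -0.0002
finger_force: 0.5
```

Emit:
step_arm --motion '[0,0,0,0.0051,0,0.0093,0,0,0,0,0.0045,0,0.0096,0,0,0,0,0.0038,0,0.01,0,0,0,0,0.0031,0,0.0103,0,0,0,0,0.0024,0,0.0105,0,0,0,0,0.002,0,0.008,0,0,0,0,0,0,0.006,0,0,0,0,0,0,0.003,0,0,0,0,0,0,0,0]'

```text
clock: 15.05
ee_pos: [0.4851, -0.1378, 0.0245]
tcp_rot: [2.221, -2.22, 0.001]
ft_force: [-1.7, -1.5, 5.2]
finger_gap: 0.0002
finger_force: 2.5
```

Emit:
step_arm --motion '[0,0,0,0,0,0.003,0,0,0,0,0,0,0.003,0,0,0,0,0,0,0.002,0,0,0,0,0,0,0,0,0,0,0,0,0,0,0]'

```text
clock: 15.68
ee_pos: [0.4858, -0.1379, 0.0232]
tcp_rot: [-2.224, 2.218, -0.005]
ft_force: [-28.5, 12.2, 92.1]
finger_gap: -0.0002
finger_force: 45.4
```

The leaf is hard against its stop, so I back off straight up and clear the arm to check.

Emit:
step_arm --motion '[0,0,0,0,0,-0.004,0,0,0,0,0,0,-0.006,0,0,0,0,0,0,-0.02,0,0,0,0,0,0,-0.05,0,0,0,0,0,0,-0.06,0,0,0,0,0,0,-0.06,0,0,0,0,0,0,0,0,0,0,0,0,0,0,0]'

```text
clock: 16.68
ee_pos: [0.485, -0.1373, 0.2159]
tcp_rot: [2.221, -2.222, 0.0]
ft_force: [-0.9, -0.4, 0.2]
finger_gap: 0.0001
finger_force: 0.0
```

```bash
python3 - <<'E'
from leaf import *
f=vision.grab_frame("side");I=f["pixels"][150:350,180:420];cv2.imwrite("pics/s4.png",cv2.resize(cv2.convertScaleAbs(I,alpha=1.4),None,fx=3,fy=3)[:,:,::-1])
for r in vision.look_for(f,'pot')[:3]:
    l,t,w,h=r['extent'];print(round(r['p'],2),onz(f,(l+w/2,t+h/2),.033))
p=np.load("p.npy")
for th in(3.14,3.0): print(proj(f,Bk(p,[lf(th,.025,.16),lf(th,-.025,.16),lf(th,.075,.13),lf(th,-.075,.13)])).round(1).tolist())
s=arm.sense();print(s['ee_pos'],s['ft_force'],s["clock"])
E
```

```text
0.85 [ 0.39506577 -0.18767926  0.033     ]
0.76 [ 0.62351102 -0.20783241  0.033     ]
0.72 [ 0.33807209 -0.03817138  0.033     ]
[[325.4, 236.7], [347.3, 239.2], [300.8, 240.4], [367.9, 248.2]]
[[325.5, 228.2], [347.6, 230.7], [300.7, 233.5], [368.4, 241.1]]
[ 0.48452553 -0.13749673  0.21479848] [ 0.66436355  0.07647579 -0.47304825] 16.775
```

View pics/s4.png

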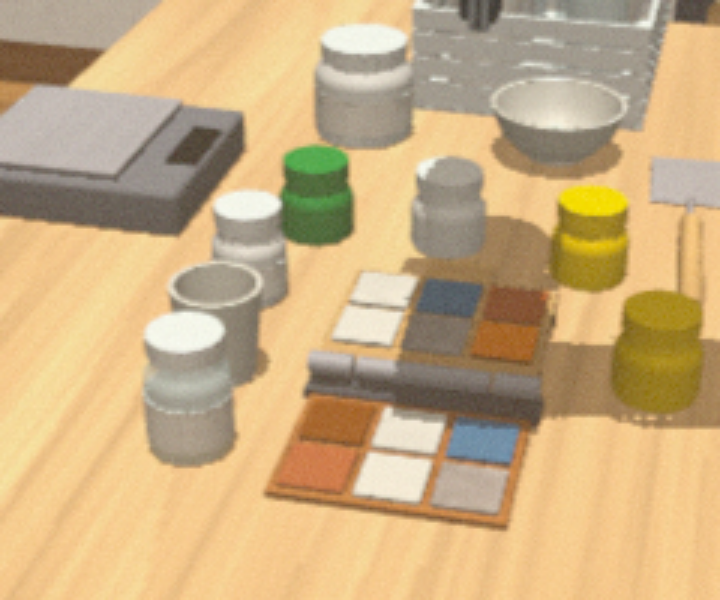

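The leaf's far corners are at crop (360,271) and (553,292), which is side (300,240) and (364,247). That fits flat and not 3.0 rad. The pot stands upright at crop (448,205), beyond the leaf, and the bystanders visible here are where they were.

```bash
python3 -c "
from workcell import arm
print(arm.job_done())"
```

```text
the job is handed in; nothing more can be done
None
```

I pushed the pot clear of the landing place, turned the leaf over its spine and pressed it flat, then handed the job in at about 17 s; the last picture showed the pot upright and the leaf flat, but the hand-in returned no verdict.

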